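# Couple the grinding cup to the sample mill and hold it down

### The job

Get the sample mill ready to grind with the taller of its two grinding cups: lift the dust cover off the mill and set it down (do not drop it) right way up on the bench clear of the mill, then put the tall cup into the mill's well, turn it until the splines underneath mesh with the drive and it drops in, and press it fully home against the spring ring. The mill runs only while the cup is held down, so finish with the gripper still holding the cup and pressing it fully home. Leave the short cup and the other things standing where they are.

Things in the scene. Friction and masses are not known exactly. Their poses are not given: they have to be found in the camera images.
- mill: sample mill, fixed on the bench: white housing 138 x 110 x 60 mm with a round tower, 91 mm in diameter. Origin on the bench under the tower's axis, z up; -x is the front with switch and dial (the housing reaches 81 mm to the front, 57 mm to the back, 55 mm to each side of the axis).
- well_mouth (a point): centre of the round well's mouth at the tower's top, 96 mm above the bench; axes as the mill's. The well's bore is 64.4 mm, widened to 72 mm at the mouth by a chamfer 3.5 mm high; its floor is 34 mm below the mouth. The dust cover lies on it at first.
- drive_top (a point): centre of the top of the steel spline driver in the middle of the well, 13 mm above the well's floor. Six straight teeth 5.5 mm wide, bevelled on top, tip circle 34 mm, every 60 degrees; this frame's x axis lies along one tooth and turns with the shaft. Its angle differs each time. The shaft is stiff to turn (0.15 N m): it stays put under a light touch. The dust cover hides it at first.
- interlock_ring (a joint): black spring-loaded ring, 42 to 55 mm in diameter, round the driver: 0 = up (its top 6 mm above the well's floor), 0.006 m = pressed flush with the floor by a cup that is fully home (limit 0.007). It pushes up with 5.5 N at 0 and 11 N at 0.006, more than the cup weighs, so a cup that is let go rises again.
- tall_cup: the taller grinding cup, 117 mm high, about 0.38 kg: steel foot ring (diameter 57 mm, up to 12.5 mm), steel body of diameter 62 mm up to 75 mm, aluminium lid of diameter 66 mm up to 87 mm, then the grip bar. Origin at the centre of its underside, z up. Unmeshed it rests on the driver with its underside 11 mm above the well's floor; meshed it drops to 6 mm (on the ring); fully home it is on the floor.
- tall_cup_bar (a point): centre of the black grip bar on the tall cup's lid, 102 mm above the cup's underside; axes as the cup's. The bar is 54 mm long (x), 16 mm wide (y) and 30 mm high, from 87 to 117 mm above the underside.
- tall_cup_socket (a point): centre of the tall cup's underside; axes as the cup's. Inside the foot ring is a socket 15 mm deep with six inward teeth that begin 2 mm above the underside; between them are six slots every 60 degrees, two of them under the ends of the grip bar (+x and -x). It meshes when its x axis lies along any tooth of the driver, within about 8 degrees.
- short_cup: the shorter grinding cup, 87 mm high in all, otherwise alike; it is to be left where it stands. Origin at the centre of its underside.
- dust_cover: grey dust cover lying on the mill's mouth, 0.09 kg: a plug of diameter 60 mm, 6 mm high, that hangs into the well, above it a flange of diameter 91 mm, 5 mm thick, and on top a knob of diameter 22 mm from 11 to 41 mm height. Origin at the centre of the plug's underside, z up; set down right way up it stands on the plug, origin at the bench. The bench is free to the right front of the mill (about x 0.50, y -0.33).
- specimen_jar: specimen jar with screw lid, 52 mm in diameter, 62 mm high, standing behind the work; origin at the centre of its underside. Not to be moved.
- beaker: small glass beaker, 54 mm in diameter, 70 mm high; origin at the centre of its underside. Not to be moved.
- lab_timer: small white timer lying flat, 72 x 62 x 18 mm; origin at the centre of its underside. Not to be moved.
Things that resemble listed ones, but are neither listed nor needed, are in the scene too. What is meant by the dust_cover is not blue, and is the smaller of those in its own colour.

How it is judged:
On the way, in this order (a step that is already met when the one before it is completed fails the run):
1. the dust cover stands right way up on the bench, clear of the mill and let go (height (world z) of dust_cover below 0.006 m and angle between dust_cover's own z axis and vertical below 0.1 rad and horizontal distance between dust_cover and mill above 0.1 m and linear speed of dust_cover below 0.03 m/s and contact force between each of the arm, the fingers and dust_cover below 0.1 N), for 0.2 s.
2. the tall cup is in the well, meshed: its underside is less than 8.5 mm above the well's floor (z of tall_cup in the frame of mill below 0.0705 m and horizontal distance between tall_cup and drive_top below 0.004 m and angle between tall_cup's own z axis and vertical below 0.08 rad), for 0.2 s.
At the end, for the whole second after the job is handed in: Tall cup meshed, upright (0.06 rad), on the mill's axis (4 mm), its underside within 1.5 mm of the well's floor, ring down more than 4.5 mm; fingers still hold it (over 2 N), at rest. Dust cover right way up on the bench (within 6 mm), over 100 mm from the mill's axis, at rest (value of joint interlock_ring above 0.0045 m and z of tall_cup in the frame of mill below 0.0635 m and horizontal distance between tall_cup and drive_top below 0.004 m and angle between tall_cup's own z axis and vertical below 0.06 rad and contact force between the fingers and tall_cup above 2 N and linear speed of tall_cup below 0.02 m/s and height (world z) of dust_cover below 0.006 m and angle between dust_cover's own z axis and vertical below 0.1 rad and horizontal distance between dust_cover and mill above 0.1 m and linear speed of dust_cover below 0.03 m/s); the arm keeps its last pose, push and grip.
It fails at once if the dust cover is dropped or thrown (faster than 0.8 m/s with no finger on it) (linear speed of dust_cover above 0.8 m/s and contact force between the fingers and dust_cover below 0.05 N).
It fails at once if a thing that should be left alone is moved by more than 40 mm (distance of any of short_cup, specimen_jar, beaker, lab_timer from where it was at the start of the episode above 0.04 m).
It also fails if it takes over 64 s, if anything falls off the work surface, if the arm or the gripper's body presses on something with over 40 N, if the wrist force passes 120 N, or if a joint passes its speed limit or range.

### The arm

A 6-joint arm with a two-finger parallel gripper is mounted at the origin on a cart in front of the work surface, level with it; the furniture and walls round the work are solid. World frame = base frame: x ahead of the robot, y to its left, z up, the work surface at z = 0. Lengths are in m, angles in rad, forces in N, time in s.
With the tool pointing down it reaches from about 0.275 to 0.875 m from the base axis. Payload 12.5 kg.
Tool frame: the origin (TCP) lies on the centre line of the jaws, within the pads' length; the fingertips stand r.finger_overhang ahead of it and the grasp point (between the pads) lies 3 mm ahead of it (r.finger_overhang is the distance from the TCP to the fingertips, in m); z points along the fingers, y is the line along which they close (so a half turn about z gives the same grasp; the last joint's range is limited). The gripper opens to 85 mm and grips with 20 to 120 N. Pads are 22 mm wide; open, the fingers measure 114 mm over their backs; the gripper's body (76 mm by 85 mm) begins 54 mm behind the grasp point. The pads swing forward as they close: fully open they stand 13 mm farther back than shut.
Start: joints at [1.17, 0.351, 1.652, -0, 1.139, -0.085], TCP at [0.171, 0.523, 0.253] pointing down, gripper open.
Joint ranges: [-2.75, 2.75], [-0.79, 2.1], [0.01, 2.65], [-1.57, 4.71], [0.07, 3.14], [-2.87, 2.87]. Speed limits (rad/s): [2.22, 2.22, 2.79, 3.14, 3.14, 3.14].

### API

Orientations are given as a unit quaternion [x, y, z, w].
In Python, from cell import r, optics gives the robot as it stands. The module is installed in compiled form; this text tells all that it offers. Calls block until the motion is done:
- r.move_to(position, orientation): joint-space move of the TCP to a pose.
- r.move_linear(position, rot=None, vel=0.15): straight line of the TCP; rot=None keeps the orientation; vel is the mean speed in m/s.
- r.set_joints(angles): joint-space move.
- r.set_gripper(opening, squeeze=None): opening from 0.0 (shut) to 1.0 (fully open); squeeze is the grip in N (None keeps the last); returns when the fingers have stopped.
- r.sleep(seconds).
- r.inverse_kinematics(position, orientation): joint angles nearest the present ones, or None.
- optics.get_image(name): name is "side" or "top"; returns a dict with "pixels" (384x512x3 uint8, red, green, blue), "depth" (384x512 float32, m along the optical axis (not along the pixel's ray), 0 where there is no reading), "fx", "fy", "cx", "cy" (pixels), "camera_from_world" (4x4, takes a point from world to camera coordinates). Camera axes: x right, y down, z forward; pixel columns grow to the right and rows downward; lengths in m; the calibration is good to about 2 mm. A picture is of the moment at which its call begins.
A pose or a line that the arm cannot do raises r.PlanningError and nothing moves.
- r.hand_in(): hands the job in; it is judged then, once.
Readings, each from a call of its own:
- r.current_t(): time.
- r.current_q(): joint angles.
- r.current_qvel(): joint speeds.
- r.current_effort(): joint torques, N m.
- r.current_tool_pos(): TCP position.
- r.current_ee_rot(): TCP orientation.
- r.current_contact_force(): force on the tool from outside, world axes, zero at the start.
- r.current_torque(): the same for the moment, N m.
- r.current_opening(): opening from 0.0 (shut) to 1.0 (fully open).
- r.current_finger_force(): force on a finger pad.
Only numpy, scipy, OpenCV 4.12 (cv2) and the standard library are available. Lean on these libraries where they do the work, as an engineer would, in place of code of your own. Each camera call takes 0.05 s, during which the arm holds its last target. There are 200 camera calls.

## Working session

There is one attempt and no reset: what is moved stays moved. The work goes in short steps, each a Python script; the robot and the scene stay as the last script left them, time stands still between calls to the robot, and variables do not carry over. Pictures are saved under pics/ and viewed, at most 10 in all, crops included, and the job is handed in when it is done.

```bash
mkdir -p pics; cat > h.py <<'E'
import numpy as np, cv2
from cell import r, optics
def shot(name):
    im=optics.get_image(name); d=im["depth"]; v,u=np.mgrid[:d.shape[0],:d.shape[1]]
    P=np.stack([(u-im["cx"])/im["fx"]*d,(v-im["cy"])/im["fy"]*d,d,np.ones_like(d)],-1)
    W=P@np.linalg.inv(im["camera_from_world"]).T; W=W[...,:3]; W[d==0]=np.nan
    return im,W
def save(im,f,crop=None,s=1.5):
    a=im["pixels"][...,::-1]
    if crop: x0,y0,x1,y1=crop; a=a[y0:y1,x0:x1]
    cv2.imwrite("pics/"+f,cv2.resize(np.ascontiguousarray(a),None,fx=s,fy=s,interpolation=cv2.INTER_CUBIC))
E
python3 - <<'E'
from h import *
for n in("top","side"):
    im,W=shot(n); save(im,n+"0.png"); np.savez(n+"0.npz",W=W,px=im["pixels"])
    print(n,im["fx"],im["cx"],im["cy"],np.round(np.linalg.inv(im["camera_from_world"]),3).tolist())
print(r.finger_overhang,r.current_ee_rot(),r.current_t())
E
```

```text
top 441.7603515471493 247.63764909838466 188.32377138757457 [[-0.02, -0.989, 0.148, 0.353], [-1.0, 0.02, -0.001, 0.078], [-0.002, -0.148, -0.989, 1.292], [0.0, 0.0, 0.0, 1.0]]
side 371.64864960316714 256.7731864931593 190.5442601364352 [[1.0, 0.02, 0.006, 0.524], [0.012, -0.789, 0.615, -0.568], [0.017, -0.615, -0.789, 0.883], [0.0, 0.0, 0.0, 1.0]]
0.022 [ 1.57239623e-01  9.87560340e-01 -5.12523036e-04 -1.13289320e-04] 0.1
```

View pics/top0.png

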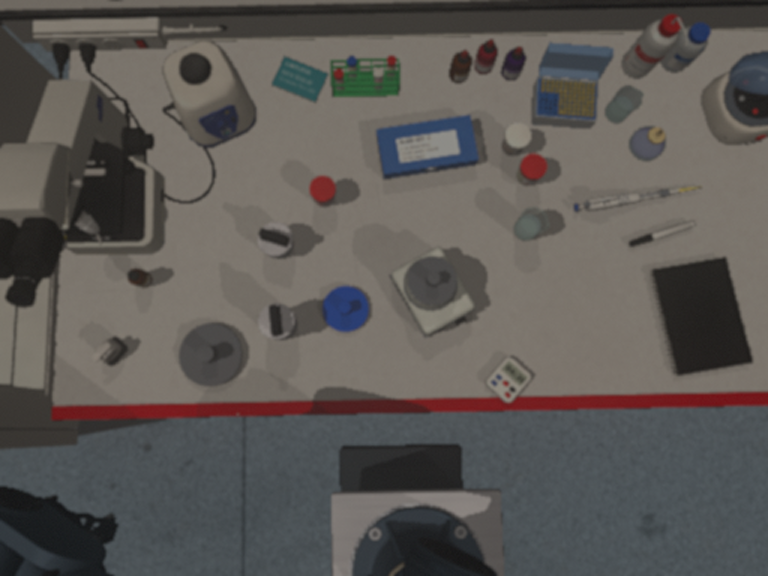

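View pics/side0.png

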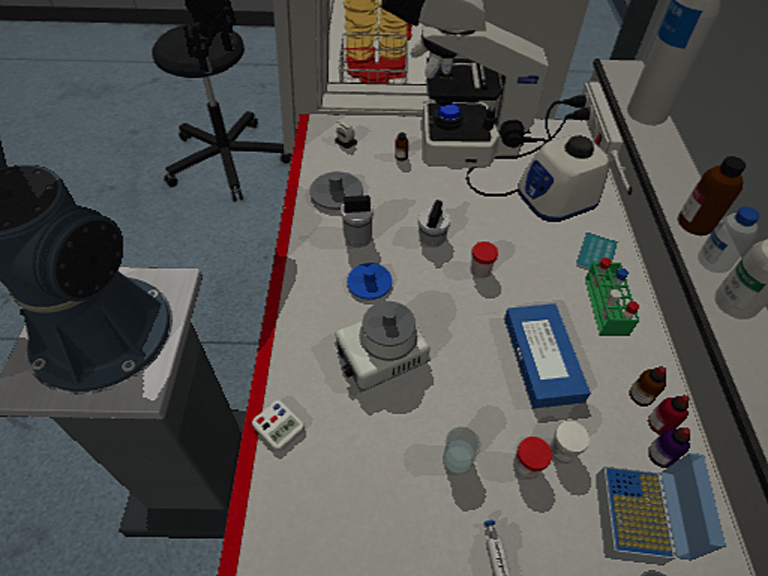

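The top view holds three covers: grey on the mill (433,283), blue on the bench (346,309) and a bigger grey one on the bench (212,352). The grey one on the mill fits, being the smaller grey one. There are two cups, at (277,320) and (275,239); the side view suggests the nearer one, (277,320), is taller. Next I measure both and confirm in a crop.

```bash
python3 - <<'E'
from h import *
A={n:np.load(n+"0.npz") for n in("top","side")}
W=A["top"]["W"]
def reg(n,u0,v0,u1,v1,z0,z1):
    W=A[n]["W"][v0:v1,u0:u1].reshape(-1,3); return W[(W[:,2]>z0)&(W[:,2]<z1)]
def rect(p): 
    (c,s,a)=cv2.minAreaRect((p[:,:2]*1000).astype(np.float32)); return np.round(c,1),np.round(s,1),round(a,1),len(p)
# knob / flange / cups heights
def S(n,u,v): return int(u/1.5),int(v/1.5)
def box(n,u,v,h,z0,z1):
    u,v=S(n,u,v); return reg(n,u-h,v-h,u+h,v+h,z0,z1)
for nm,c in (("mill",{"top":(433,283),"side":(390,335)}),("cupA",{"top":(277,320),"side":(357,215)}),("cupB",{"top":(275,239),"side":(433,218)}),("big",{"top":(212,352),"side":(336,190)})):
    for n in("top","side"):
        p=box(n,*c[n],45 if nm=="mill" else 22,0.02,0.3)
        print(nm,n,"zmax",np.round(np.percentile(p[:,2],[50,90,97,100]),4))
        h=np.histogram(p[:,2],np.arange(0.02,0.16,0.01))[0]; print(h)
        bands={"mill":[(.05,.066),(.092,.108),(.122,.145)],"cupA":[(.08,.095),(.108,.125)],"cupB":[(.05,.064),(.078,.095)],"big":[(.03,.06)]}[nm]
        for b in bands:
            q=p[(p[:,2]>b[0])&(p[:,2]<b[1])]
            if len(q)>5: print("  ",b,rect(q))
a=np.hstack([A["top"]["px"][140:250,110:340],A["side"]["px"][100:210,190:360]])[...,::-1]
cv2.imwrite("pics/c1.png",cv2.resize(np.ascontiguousarray(a),(800,220),interpolation=cv2.INTER_CUBIC))
E
```

```text
mill top zmax [0.0636 0.1027 0.1264 0.1342]
[ 23  28  72 620 285  28  30 405 400   4  30  31   0   0]
   (0.05, 0.066) (array([522.8, -38.9]), array([138.8, 110.1]), 28.2, 890)
   (0.092, 0.108) (array([532.8, -32.9]), array([88.9, 89.7]), 45.0, 796)
   (0.122, 0.145) (array([534.1, -32.5]), array([20.7, 21.7]), 45.1, 61)
mill side zmax [0.0616 0.1019 0.1176 0.1325]
[122 148 179 616 326  85  84 310 504  20  38  33   0   0]
   (0.05, 0.066) (array([523.6, -42.5]), array([136.9, 110.1]), 28.0, 906)
   (0.092, 0.108) (array([534.8, -35.8]), array([89.2, 90.3]), 0.7, 790)
   (0.122, 0.145) (array([535.4, -36.2]), array([20.2, 21.4]), 3.4, 66)
cupA top zmax [0.0872 0.116  0.1181 0.1207]
[  6  13   8   3   0  11 306  31  15 114   4   0   0   0]
   (0.08, 0.095) (array([467.6, 252.9]), array([67.7, 64. ]), 33.1, 333)
   (0.108, 0.125) (array([467.3, 252.7]), array([53.8, 16.5]), 4.9, 124)
cupA side zmax [0.0835 0.1138 0.1171 0.1189]
[ 58  59  59  46  43  29 159  48  42  86   0   0   0   0]
   (0.08, 0.095) (array([468.4, 240.3]), array([64.3, 48.2]), 1.4, 186)
   (0.108, 0.125) (array([469.
[... 172 characters left out ...]
.1, 259.4]), array([63.7, 64.6]), 87.2, 293)
   (0.078, 0.095) (array([627.3, 259.5]), array([53.6, 16.4]), 71.5, 111)
cupB side zmax [0.0562 0.0856 0.0876 0.0887]
[ 42  46  31 192  19  20  71   0   0   0   0   0   0   0]
   (0.05, 0.064) (array([627.6, 254.3]), array([62.7, 64.8]), 78.6, 202)
   (0.078, 0.095) (array([628.3, 257.7]), array([59. , 15.5]), 72.1, 76)
big top zmax [0.0526 0.0558 0.0572 0.0587]
[32  7 12 93  0  0  0  0  0  0  0  0  0  0]
   (0.03, 0.06) (array([412.2, 390.3]), array([30.6, 28.9]), 52.9, 112)
big side zmax [0.0874 0.1156 0.1175 0.1189]
[ 19  19  16  53   3   6 138  43  40  82   0   0   0   0]
   (0.03, 0.06) (array([418. , 322.7]), array([ 27.9, 161.7]), 4.8, 88)
```

View pics/c1.png

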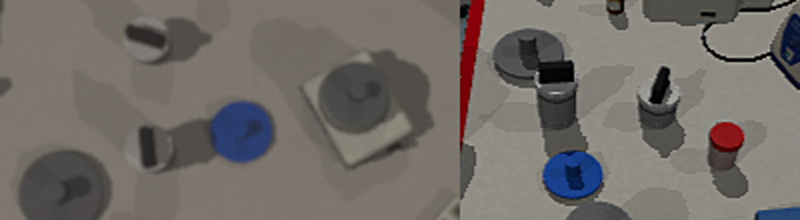

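Top band heights confirm it: the cup at (277,320) is tall (117 mm) and the one at (275,239) is short (87 mm). The crop shows the small grey cover on the mill, next to the blue one and the larger grey one on the bench. I start with the cover.

```bash
cat >> h.py <<'E'
from scipy.spatial.transform import Rotation as R
def down(th): return R.from_matrix(R.from_euler('z',th,degrees=True).as_matrix()@np.diag([1,-1,-1])).as_quat()
E
python3 - <<'E'
from h import *
x,y=.5345,-.0340
best=min(range(-180,180,15),key=lambda t:(lambda q:9 if q is None else abs(q[5]))(r.inverse_kinematics([x,y,.2],down(t))))
print("yaw",best,r.inverse_kinematics([x,y,.2],down(best)))
q=down(best)
r.move_to([x,y,.2],q); print(r.current_t())
f0=r.current_contact_force()
r.move_linear([x,y,.128],vel=.1); print(r.current_t(),r.current_contact_force()-f0)
r.set_gripper(0.0,squeeze=25); print("open",r.current_opening(),r.current_finger_force(),r.current_contact_force()-f0)
r.move_linear([x,y,.22],vel=.12)
print("open",r.current_opening(),r.current_finger_force(),r.current_contact_force()-f0,r.current_t())
E
```

```text
yaw 75 [-1.50456427e-01  3.87600432e-01  1.74295213e+00 -4.44089210e-16
  1.01104009e+00  1.11342961e-01]
2.475
3.3417 [-0.89118134  0.07684734 -0.30266887]
open 0.24836762000674356 24.41525101661682 [-1.27240616  0.53265335  2.71780474]
open 0.2471685610124095 24.705827236175537 [ 0.11587076 -0.77946984 -1.87244761] 4.8583
```

```bash
python3 - <<'E'
from h import *
x,y=.50,-.33
th=75-30
r.move_to([x,y,.2],down(th)); f0=r.current_contact_force()
r.move_linear([x,y,.046],vel=.12)
z=.046
while z>.033:
    z-=.001; r.move_linear([x,y,z],vel=.03)
    f=(r.current_contact_force()-f0)[2]
    if f>3: break
print("z",z,f,r.current_t(),r.current_tool_pos())
r.set_gripper(0.6); r.sleep(.3)
r.move_linear([x,y,.2],vel=.2); print(r.current_t())
im,W=shot("top"); np.savez("top1.npz",W=W,px=im["pixels"],T=im["camera_from_world"])
save(im,"top1.png",(230,130,430,280),4)
im,W=shot("side"); np.savez("side1.npz",W=W,px=im["pixels"],T=im["camera_from_world"])
save(im,"side1.png",(200,180,330,280),6)
E
```

```text
z 0.03799999999999999 5.537726962450571 9.4333 [ 0.50010671 -0.33008072  0.03826151]
11.0917
```

View pics/top1.png

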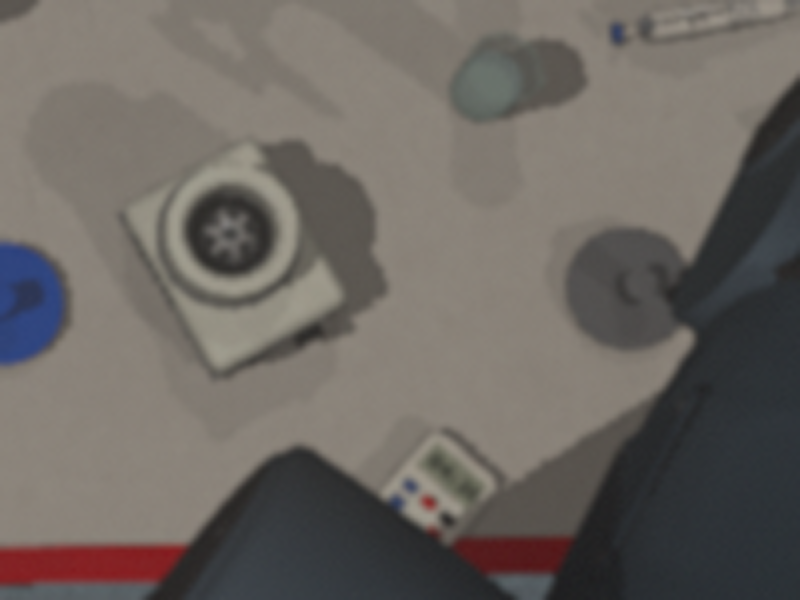

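View pics/side1.png

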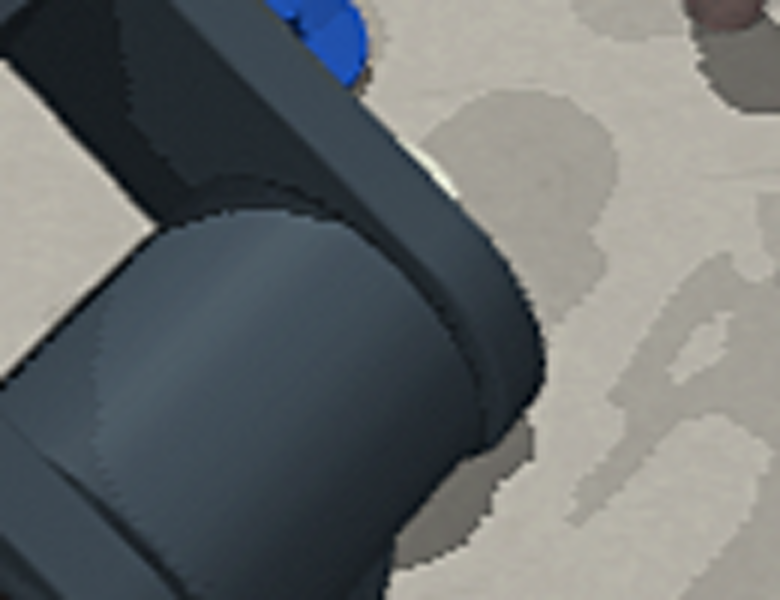

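The cover stands on the bench, at (630,288) in the top crop, and the driver's star shows at (232,236) in the well. The arm blocks the side view. I extract the driver's angle, the mill's axis and the bar's angle.

```bash
python3 - <<'E'
from h import *
from scipy.optimize import minimize
from scipy.ndimage import map_coordinates
D=np.load("top1.npz"); W=D["W"]; T=D["T"]; g=D["px"].astype(float).mean(-1)
fx,cx,cy=441.7603515471493,247.63764909838466,188.32377138757457
# rim: outer tower edge
p=W[150:220,250:320].reshape(-1,3); p=p[(p[:,2]>.088)&(p[:,2]<.104)]
c,rad=cv2.minEnclosingCircle((p[:,:2]*1000).astype(np.float32)); print("rim",c,rad,np.median(p[:,2]))
z=.075
def samp(X,Y):
    P=np.stack([X,Y,np.full_like(X,z),np.ones_like(X)],0).reshape(4,-1); C=T@P
    return map_coordinates(g,[fx*C[1]/C[2]+cy,fx*C[0]/C[2]+cx],order=3).reshape(X.shape)
a=np.radians(np.arange(0,360,2)); rr=np.arange(.010,.0165,.001)
def F(c,k):
    X=c[0]+rr[:,None]*np.cos(a); Y=c[1]+rr[:,None]*np.sin(a); I=samp(X,Y).mean(0)
    return (I*np.exp(-1j*k*a)).mean()
c0=np.array(c)/1000
o=minimize(lambda c:-abs(F(c,6))+.5*(abs(F(c,1))+abs(F(c,2))),c0,method="Nelder-Mead",options=dict(initial_simplex=[c0,c0+[.003,0],c0+[0,.003]]))
for cc in(c0,o.x): print(cc,"amp",[round(abs(F(cc,k)),2) for k in range(1,8)],"tooth deg mod60",np.degrees(-np.angle(F(cc,6)))/-6%60*1.0)
X,Y=np.meshgrid(np.arange(.025,-.025,-.0005),np.arange(.025,-.025,-.0005)) # up=+x,left=+y
I=samp(o.x[0]+Y,o.x[1]+X); I=(255*(I-I.min())/np.ptp(I)).astype(np.uint8); I=cv2.resize(I,(500,500))
th=-np.angle(F(o.x,6))/-6
for k in range(6):
    t=th+k*np.pi/3; d=lambda q:(int(250-np.sin(t)*q*10),int(250-np.cos(t)*q*10)); cv2.line(I,d(17),d(22),255,2)
cv2.imwrite("pics/star.png",I)
for n,(u,v) in(("top",(185,213)),("side",(238,143))):
    w=np.load(n+"0.npz")["W"][v-24:v+24,u-24:u+24].reshape(-1,3); w=w[(w[:,2]>.110)&(w[:,2]<.125)]
    e=np.linalg.eigh(np.cov(w[:,:2].T))[1][:,1]; print(n,"bar",w.mean(0),np.degrees(np.arctan2(e[1],e[0])),cv2.minAreaRect((w[:,:2]*1000).astype(np.float32)))
E
```

```text
rim (533.7069091796875, -32.885986328125) 45.843833923339844 0.09458590085579144
[ 0.53370691 -0.03288599] amp [np.float64(3.53), np.float64(1.43), np.float64(0.3), np.float64(0.23), np.float64(0.7), np.float64(6.11), np.float64(0.66)] tooth deg mod60 43.07239902833463
[ 0.53525217 -0.03256141] amp [np.float64(0.0), np.float64(0.99), np.float64(0.45), np.float64(0.3), np.float64(2.11), np.float64(5.6), np.float64(1.21)] tooth deg mod60 42.293299238948876
top bar [0.46728912 0.25250206 0.11556372] -173.990911055618 ((467.265625, 252.60470581054688), (53.82258605957031, 16.27901840209961), 4.8796162605285645)
side bar [0.4691961  0.24829722 0.1152578 ] -172.81037278298726 ((469.2586669921875, 249.5153045654297), (51.669166564941406, 16.82605743408203), 7.737488269805908)
```

View pics/star.png

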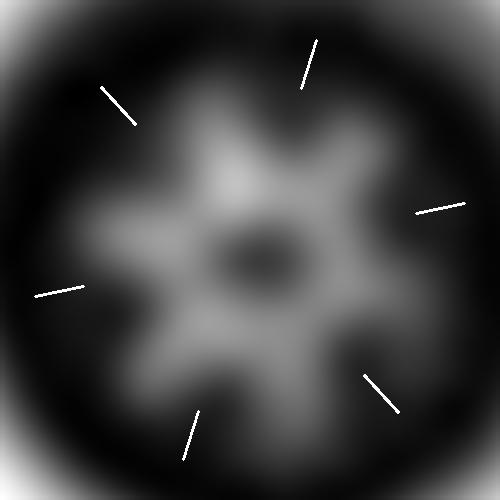

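The plotted ticks reveal a sign slip: the teeth are really at +17.4° (mod 60), which agrees with the visible tooth at (210,100) in the picture. The bar is at about 6.3°. I grasp the tall cup and use the cover, now standing free, to check camera against arm.

```bash
python3 - <<'E'
from h import *
x,y=.4682,.2510
c=[(th,r.inverse_kinematics([x,y,.2],down(th)),r.inverse_kinematics([.5345,-.034,.25],down(th+11))) for th in(6.3,-173.7)]
for t in c: print(t[0],[None if q is None else round(q[5],2) for q in t[1:]])
th=min((t for t in c if t[1] is not None and t[2] is not None),key=lambda t:max(abs(t[1][5]),abs(t[2][5])))[0]
r.set_gripper(1.0)
r.move_linear([.47,-.15,.25],vel=.3)
r.move_to([x,y,.2],down(th)); print(th,r.current_t())
for n,(u0,v0,u1,v1) in(("top",(360,180,420,230)),("side",(200,280,330,384))):
    im,W=shot(n); np.savez(n+"2.npz",W=W,px=im["pixels"],T=im["camera_from_world"])
    p=W.reshape(-1,3); k=lambda a,b:p[(abs(p[:,0]-.5)<.06)&(abs(p[:,1]+.33)<.06)&(p[:,2]>a)&(p[:,2]<b)]
    for a,b in((.033,.06),(.006,.016)):
        q=k(a,b); print(n,len(q),cv2.minAreaRect((q[:,:2]*1000).astype(np.float32)) if len(q)>5 else "")
f0=r.current_contact_force()
r.move_linear([x,y,.113],vel=.12); print(r.current_contact_force()-f0)
r.set_gripper(0.0,squeeze=80)
print("open",r.current_opening(),r.current_finger_force(),r.current_contact_force()-f0)
r.move_linear([x,y,.25],vel=.15); print(r.current_contact_force()-f0,r.current_finger_force(),r.current_t())
E
```

```text
6.3 [np.float64(1.87), np.float64(1.12)]
-173.7 [np.float64(-1.28), np.float64(-2.02)]
6.3 13.9167
top 54 ((497.92669677734375, -328.2723388671875), (21.65679359436035, 20.514863967895508), 89.91060638427734)
top 644 ((495.42218017578125, -329.1735534667969), (98.51516723632812, 88.61903381347656), 30.43633270263672)
side 93 ((498.8017883300781, -329.912841796875), (21.32364273071289, 22.288118362426758), 77.95274353027344)
side 1220 ((498.7586975097656, -330.359375), (88.16609191894531, 89.33309936523438), 0.35855916142463684)
[ 0.87590663  0.20182489 -0.02476286]
open 0.16783985748657088 78.80578279495239 [-1.49021819  0.89803885  5.69748617]
[ 0.19027354  1.7964981  -2.92515274] 78.02220940589905 16.6083
```

The cup is held. Next: carry it over the mill, turn it to the tooth angle, and lower it with force monitoring.

```bash
cat >> h.py <<'E'
def lower(x,y,th,z,zend,f0,step=.002,fmax=14,gain=.00015):
    q=down(th)
    while z>zend+1e-6:
        z=max(z-step,zend); r.move_linear([x,y,z],rot=q,vel=.04)
        f=r.current_contact_force()-f0
        lat=np.clip(gain*f[:2]*(np.abs(f[:2])>2.5),-.0008,.0008); x+=lat[0]; y+=lat[1]
        print(round(z,4),np.round(f,1),round(x,4),round(y,4),round(r.current_tool_pos()[2],4))
        if f[2]>fmax: break
    return x,y,z
E
python3 - <<'E'
from h import *
x,y,th=.5345,-.035,17.4
r.move_to([x,y,.25],down(th)); r.sleep(.2); f0=r.current_contact_force(); t0=r.current_torque()
np.savez("st.npz",f0=f0)
r.move_linear([x,y,.213],vel=.12)
x,y,z=lower(x,y,th,.213,.185,f0)
print(x,y,z,r.current_opening(),r.current_finger_force(),r.current_t(),r.current_torque()-t0)
E
```

```text
0.211 [-0.6 -1.   0.5] 0.5345 -0.035 0.2115
0.209 [ 0.3  0.4 -0. ] 0.5345 -0.035 0.209
0.207 [0.5 0.8 1. ] 0.5345 -0.035 0.2069
0.205 [0.5 0.7 0.4] 0.5345 -0.035 0.2048
0.203 [0.1 0.6 0.3] 0.5345 -0.035 0.2029
0.201 [-0.4  0.4  0.9] 0.5345 -0.035 0.2008
0.199 [0.3 0.4 0.4] 0.5345 -0.035 0.1989
0.197 [-0.4 -0.8  0.2] 0.5345 -0.035 0.1969
0.195 [-0.6 -0.5  0.1] 0.5345 -0.035 0.1949
0.193 [0.2 0.4 1. ] 0.5345 -0.035 0.1929
0.191 [-0.4  0.1  0.8] 0.5345 -0.035 0.1909
0.189 [0.4 0.4 0.5] 0.5345 -0.035 0.1889
0.187 [ 0.1  1.1 -0. ] 0.5345 -0.035 0.1869
0.185 [ 0.6 -0.1  0.5] 0.5345 -0.035 0.1849
0.5345 -0.035 0.185 0.17360827318164662 78.01999926567078 21.8917 [-0.02222567  0.00879184 -0.09148292]
```

```bash
python3 - <<'E'
from h import *
f0=np.load("st.npz")["f0"]
r.set_gripper(0.0,squeeze=100)
x,y,z=lower(.5345,-.035,17.4,.185,.1735,f0,step=.001,fmax=22)
print(x,y,z,r.current_opening(),r.current_finger_force(),r.current_t())
E
```

```text
0.184 [-0.2  0.1  0.4] 0.5345 -0.035 0.1839
0.183 [0.  0.6 0.9] 0.5345 -0.035 0.1829
0.182 [-1.   1.1  0.5] 0.5345 -0.035 0.1819
0.181 [-0.8  0.1  5.7] 0.5345 -0.035 0.1814
0.18 [-1.4  1.4  7.3] 0.5345 -0.035 0.1802
0.179 [-0.2  0.5  8.1] 0.5345 -0.035 0.1791
0.178 [-0.6  1.2  8.4] 0.5345 -0.035 0.1781
0.177 [-0.7  0.7  9. ] 0.5345 -0.035 0.1771
0.176 [-0.3  1.  10.3] 0.5345 -0.035 0.1762
0.175 [-1.6  1.5 11.9] 0.5345 -0.035 0.1754
0.174 [-4.5  1.4 22.9] 0.5338 -0.035 0.1754
0.5338216779219161 -0.035 0.174 0.16664287446359238 105.49581527709961 24.8583
```

The force followed the ring spring's curve from 5.7 to 11.9 N, then jumped to 23 N at TCP z = 0.175, which is floor contact at the expected height. I check that it is steady and that the cover is still standing, then hand in.

```bash
python3 - <<'E'
from h import *
f0=np.load("st.npz")["f0"]; r.sleep(.5)
print(r.current_contact_force()-f0,r.current_tool_pos(),r.current_finger_force(),np.abs(r.current_qvel()).max())
im,W=shot("top"); p=W.reshape(-1,3); q=p[(abs(p[:,0]-.5)<.06)&(abs(p[:,1]+.33)<.06)&(p[:,2]>.006)]
print(len(q),np.percentile(q[:,2],[50,100])); im,W=shot("side"); save(im,"fin.png")
E
```

```text
[-5.35741313  2.47332161 22.90833524] [ 0.53484045 -0.03500096  0.17536665] 105.49418091773987 0.0024014421146496085
700 [0.01051017 0.04484887]
```

View pics/fin.png

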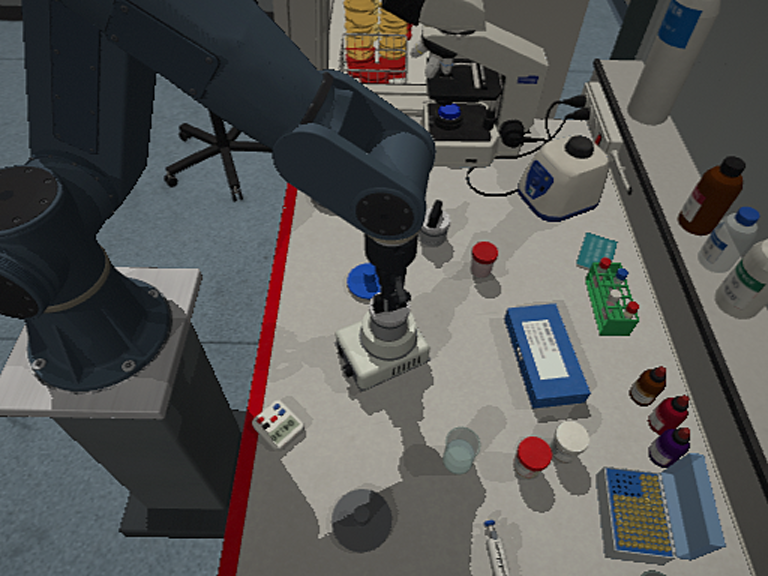

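The cup sits in the well at (390,325), still held. The cover stands on the bench at (363,518), and the other things are where they were.

```bash
python3 -c "
from cell import r
print(r.hand_in())"
```

```text
the job is handed in; nothing more can be done
None
```

I handed the job in with the dust cover upright on the bench clear of the mill, and the tall cup meshed and held down at about 23 N; the hand-in call returned no verdict.

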